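# Dock the vacuum casting base and hold a flask down on its seal

## Task

Get the vacuum casting base ready for a pour. Push the loose base along the counter, without lifting it, until it is fully home in its dock with its rear face against the manifold; then stand the smaller flask, the one with the collar, upright in the base's spring ring and press it straight down until its foot is flat on the rubber pad. Finish while still holding it pressed down with the gripper so the pump can draw, and leave the bigger flask standing where it is.

Things in the scene. Friction and masses are not known exactly. Their poses are not given: they have to be found in the camera images.
- manifold: Vacuum manifold fixed to the counter: grey block 56 (x) x 136 (y) x 44 mm high, a round gauge on top (to 103 mm high, at x 34, y 36 mm) and a copper pipe behind. Origin: foot of the middle of its flat front face; x points into the block, away from the robot (turned up to 0.14 rad), z up. The base docks against this front face
- dock_face (a point): Middle of the manifold's port, on its front face 10 mm above the counter; axes as the manifold's. The port is a socket 20 mm wide and high, 26 mm deep. Beside it two steel guide strips, 18 mm high, inner faces 61.5 mm left and right of the middle, reach 30 mm forward of the face and then flare to a mouth 143 mm wide, 62 mm forward
- vac_base: Loose vacuum base, 0.9 kg: aluminium plate 116 x 116 mm, its flat sides 2 to 18 mm above the counter, a drum (100 mm diameter, top at 26 mm), a rubber pad and a spring ring on three bolts (heads at 61.5 mm). Origin: centre of its underside; x towards the dock. Starts 70 to 105 mm short of home, up to 12 mm aside, 0.13 rad askew; docked, it is 58 mm in front of the manifold's origin, axes alike
- rear_face (a point): Middle of the base's flat rear side, 58 mm from the base's origin along its x, 10 mm up; meets dock_face when docked. From here a brass nozzle, 12 mm in diameter, sticks out 13 mm and enters the port. Axes as the base's
- pad (a point): Centre of the top of the base's round rubber pad (58 mm diameter), 29 mm above the counter, below the spring ring; axes as the base's
- ring (a joint): Travel of the spring ring, m: 0 up, grows pressed down, stop 0.0135. Steel, 94 mm outer, 53 mm inner diameter, 6 mm thick, centred over the pad, top 57 mm above the counter at rest. 6 N starts it, 0.8 N more per mm. The flask's foot passes through and its collar rests on the ring; the foot is then 12 mm above the pad, and meets the pad at about 0.012 (some 13 N on the flask)
- flask: Smaller casting flask, loose, upright, about 0.3 kg: steel cylinder 50 mm in diameter, 90 mm high, white plaster in its top with a small grey funnel. A collar 66 mm in diameter, 5 mm thick, has its underside 16 mm above the foot; the lowest 5 mm taper to 43 mm diameter. Origin: centre of its underside, z up. Its place and the bigger flask's are swapped at random
- big_flask: Bigger casting flask, loose, upright, 0.7 kg: steel cylinder 64 mm in diameter, 112 mm high, no collar; not used, stays where it stands. Origin: centre of its underside, z up

How it is judged:
By the outcome, as a careful person would: the job done as asked, in the order asked, and still so for the second after the job is handed in, while the arm keeps its last pose, push and grip.
It also fails if it takes over 58 s, if anything falls off the work surface, if the arm or the gripper's body presses on something with over 40 N, if the wrist force passes 120 N, or if a joint passes its speed limit or range.

## Robot

A 6-joint arm with a two-finger parallel gripper is mounted at the origin on a cart in front of the work surface, level with it; the furniture and walls round the work are solid. World frame = base frame: x ahead of the robot, y to its left, z up, the work surface at z = 0. Lengths are in m, angles in degrees, forces in N, time in s.
With the tool pointing down it reaches from about 0.275 to 0.725 m from the base axis. Payload 5.6 kg.
Tool frame: the origin (TCP) lies midway between the tips of the shut fingers; the grasp point (between the pads) lies arm.hold_point_z behind it (arm.hold_point_z is the distance from the TCP to the grasp point, in m); z points along the fingers, y is the line along which they close (so a half turn about z gives the same grasp; the last joint's range is limited). The gripper opens to 85 mm and grips with 20 to 120 N. Pads are 22 mm wide; open, the fingers measure 114 mm over their backs; the gripper's body (76 mm by 85 mm) begins 54 mm behind the grasp point. The pads swing forward as they close: fully open they stand 13 mm farther back than shut.
Start: joints at [86.723, 14.616, 6.199, 0, -81.583, -16.306], TCP at [0.184, 0.518, 0.231] pointing down, gripper open.
Joint ranges: [-168.99, 168.99], [-69.2, 112.95], [-62.41, 85.93], [-164.36, 98.24], [-168.68, -3.75], [-174.98, 174.98]. Speed limits (degrees/s): [147.25, 147.25, 180, 180, 180, 180].

## Interface

Orientations are given as [roll, pitch, yaw] about the fixed x, y, z axes, in that order (R = Rz(yaw) Ry(pitch) Rx(roll)).
In Python, from cell import arm, eyes, job gives the robot as it stands. The module is installed in compiled form; this text tells all that it offers.
- The arm moves only by the tool send_rows, never from a script. Its argument "plan" is text: rows parted by semicolons, each of 7 numbers parted by spaces: the shift along the tool's x, y, z in units of 60 mm (1.0 is 60 mm), then the turn, a rotation vector about the tool's x, y, z in units of 6 degrees (1.0 is 6 degrees), then the opening, from 0 (shut) to 1 (fully open). A call has 1 to 10 rows; each row shifts and turns the commanded pose from where the row before left it, along the tool's axes as they then stand; what a row does not reach is not made up. A row lasts 1/8 s, in which the tool goes at most 62.5 mm and 10.7 degrees, less where a joint would pass 70% of its speed; a pose out of reach is approached as far as the arm can. A call is refused whole if a number of a shift passes 1 or a number of a turn 1, either way. A call with a gripper value outside its range is refused whole. The fingers move at their own pace and stop on an object; "squeeze" is the grip in N (left out, the last holds). Time passes only in rows, so rows that do not move let the fingers close. It gives the time, the measured TCP pose, the force, the opening and the grip force at its end, in the units of the state.
- arm.observe(): the state, without advancing time (a new reading comes with each control period).
- eyes.read_camera(name): name is "side" or "top" or "wrist"; returns (picture, depth): 400x640x3 uint8, red, green, blue; 400x640 float32, m along the optical axis (not along the pixel's ray), 0 where there is no reading.
- eyes.calibration(name): a dict with "fx", "fy", "cx", "cy" (pixels), "dist" ([k1, k2, p1, p2, k3] as OpenCV has them; the pictures are not rectified), "R" (3x3) and "t" (3): a world point X has camera coordinates R X + t. Camera axes: x right, y down, z forward; pixel columns grow to the right and rows downward; lengths in m; the calibration is good to about 2 mm. A picture is of the moment at which its call begins: read the wrist's pose just before it. calibration takes no time and is no camera call; for the wrist camera it gives the pose at the moment of the call.
- job.job_done(): hands the job in; it is judged then, once.
The state is a dict: "time_s": time; "qpos": joint angles; "qvel": joint speeds; "joint_torque": joint torques, N m; "position": TCP position; "orientation": TCP orientation; "wrist_force": force on the tool from outside, world axes, zero at the start; "wrist_torque": the same for the moment, N m; "width": opening from 0.0 (shut) to 1.0 (fully open); "gripper_force": force on a finger pad.
Only numpy, scipy, OpenCV 4.12 (cv2) and the standard library are available. Lean on these libraries where they do the work, as an engineer would, in place of code of your own. Each camera call takes 0.05 s, during which the arm holds its last target. There are 200 camera calls.

## Working session

There is one attempt and no reset: what is moved stays moved. The work goes in short steps, Python scripts to look and compute and a tool call to move; the robot and the scene stay as the last step left them, time stands still between calls to the robot, and variables do not carry over. Pictures are saved under pics/ and viewed, at most 10 in all, crops included, and the job is handed in when it is done.

Besides the shell and the picture viewer there is one more tool, called after "Request:" as name(argument=value, ...) on one line, values as JSON. send_rows: Moves the arm, as the interface text tells. Its arguments: {"type":"object","properties":{"plan":{"type":"string"},"squeeze":{"type":"number"}},"required":["plan"]}

```bash
mkdir -p pics; cat > h.py <<'E'
from cell import arm, eyes, job
import numpy as np, cv2
def snap(n):
    c=eyes.calibration(n); im,d=eyes.read_camera(n); return im,d,c
def cloud(d,c):
    # world points for every pixel
    h,w=d.shape; v,u=np.mgrid[:h,:w]
    K=np.array([[c['fx'],0,c['cx']],[0,c['fy'],c['cy']],[0,0,1]])
    p=cv2.undistortPoints(np.stack([u,v],-1).reshape(-1,1,2).astype(np.float64),K,np.array(c['dist'])).reshape(h,w,2)
    P=np.dstack([p[...,0]*d,p[...,1]*d,d]); R=np.array(c['R']);t=np.array(c['t'])
    return (P-t)@R
E
python3 - <<'E'
from h import *
s=arm.observe(); print(s, arm.hold_point_z)
ims=[]
for n in('top','side'):
    im,d,c=snap(n); np.savez(f'{n}.npz',im=im,d=d,X=cloud(d,c)); cv2.imwrite(f'pics/{n}0.png',im[...,::-1]); print(n,(-np.array(c['R']).T@c['t']).round(3),np.array(c['R'])[2].round(2),(d>0).mean())
E
```

```text
{'time_s': 0.0, 'qpos': array([ 8.67225537e+01,  1.46540073e+01,  6.13093139e+00, -2.87465989e-02,
       -8.15829027e+01, -1.63041860e+01]), 'qvel': array([ 0.0678868 ,  0.08695877, -0.05821368, -0.00118573,  0.12538836,
       -0.04479721]), 'joint_torque': array([ 5.95743168e-04, -3.86629701e+01,  2.37941337e+01,  5.36518961e+00,
       -6.07340829e-03,  2.82827415e-06]), 'position': array([0.18412116, 0.51774027, 0.23038462]), 'orientation': array([ 1.79890301e+02, -2.46654190e-03, -1.95858640e+01]), 'wrist_force': array([-0.56654648, -0.0332653 ,  0.4239727 ]), 'wrist_torque': array([ 0.02597195, -0.0195724 , -0.00376579]), 'gripper_force': 0.0, 'width': 0.999255226359613} 0.0187
top [0.408 0.061 1.237] [ 0.12  0.01 -0.99] 0.99618359375
side [ 0.145 -0.623  0.547] [ 0.44  0.73 -0.52] 0.98476171875
```

View pics/top0.png

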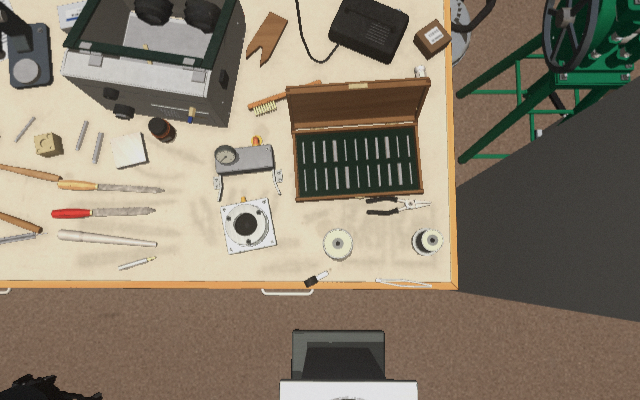

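View pics/side0.png

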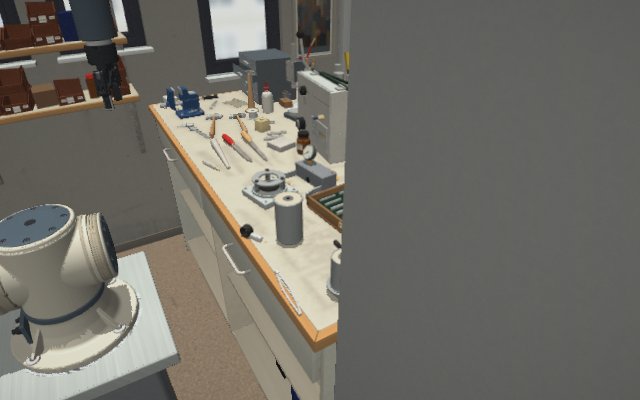

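The top view shows the base at about (248,225), the manifold at (244,160), the big flask at (338,244) and the collared flask at (428,240). A dark grey wall lies to the right of column 455. The side view shows the same layout, with the collared flask half hidden by that wall.

```bash
python3 - <<'E'
from h import *
f=np.load('top.npz'); X=f['X'];im=f['im']
def reg(u0,u1,v0,v1,zl,zh):
    m=np.zeros(X.shape[:2],bool); m[v0:v1,u0:u1]=1
    return m&(X[...,2]>zl)&(X[...,2]<zh)
print('counter z',np.median(X[270:280,200:240,2]),np.median(X[200:210,290:292,2]))
def rep(n,m):
    P=X[m]; 
    (c,r)=cv2.minEnclosingCircle(P[:,:2].astype(np.float32)); mr=cv2.minAreaRect(P[:,:2].astype(np.float32)*1000)
    print(n,m.sum(),'circ',np.round(c,4),round(r,4),'med',np.median(P,0).round(4),'rect',np.round(mr[0],1),np.round(mr[1],1),round(mr[2],1))
rep('big top',reg(315,362,222,268,.09,.13))
rep('small top',reg(408,450,222,262,.075,.11))
rep('small collar',reg(408,450,222,262,.012,.03))
rep('plate+',reg(215,282,190,260,.010,.022))
rep('drum ring',reg(215,282,190,260,.045,.066))
rep('manif',reg(205,285,140,180,.036,.05))
rep('strips',reg(205,290,160,197,.009,.024))
rep('gauge',reg(205,285,130,180,.08,.12))
rep('box wall',reg(285,430,80,205,.02,.2))
P=X[...];print('wall', P[300,600].round(3),P[200,500].round(3),P[230,470].round(3),P[270,462].round(3))
sx=np.load('side.npz');print('side wall',sx['X'][100,360].round(3),sx['X'][300,360].round(3),sx['X'][300,600].round(3))
for n,(a,b,c,d) in dict(base=(200,300,125,265),flasks=(300,460,205,300)).items():
    cv2.imwrite(f'pics/{n}.png',cv2.resize(im[c:d,a:b,::-1],None,fx=4,fy=4,interpolation=cv2.INTER_CUBIC))
E
```

```text
counter z -0.0006178010035430205 -0.0013045706646587678
big top 725 circ [0.4609 0.0279] 0.0333 med [0.4611 0.0289 0.1103] rect [461.4  27.8] [65.2 63. ] 0.2
small top 418 circ [ 0.4701 -0.182 ] 0.0255 med [ 0.4697 -0.1811  0.0881] rect [ 469.6 -181.4] [49.2 49.3] 45.7
small collar 193 circ [ 0.4696 -0.1811] 0.0327 med [ 0.4638 -0.1641  0.0207] rect [ 467.1 -173.9] [64.7 48.8] 17.2
plate+ 1000 circ [0.525  0.2367] 0.0965 med [0.5037 0.2304 0.0169] rect [515.  236.7] [149.2 152.4] 89.9
drum ring 892 circ [0.5064 0.2379] 0.047 med [0.5063 0.2376 0.0562] rect [506.1 237.8] [92.3 92.1] 25.7
manif 1074 circ [0.6617 0.2477] 0.0724 med [0.6578 0.2333 0.0429] rect [664.2 247.6] [ 60.7 136.3] 6.7
strips 197 circ [0.606  0.2362] 0.0791 med [0.6244 0.2489 0.0163] rect [613.1 236.8] [ 68.1 149.2] 2.5
gauge 206 circ [0.6638 0.283 ] 0.0236 med [0.6672 0.2831 0.0909] rect [669.1 284.9] [27.2 46. ] 14.8
box wall 10590 circ [ 0.6944 -0.0174] 0.1934 med [ 0.7373 -0.0179  0.0364] rect [718.  -15.8] [298.4 303. ] 3.7
wall [ 0.362 -0.349  0.458] [ 0.565 -0.35   0.043] [ 0.514 -0.351 -0.211] [ 0.403 -0.349 -0.298]
side wall [ 0.341 -0.371  0.452] [ 0.34  -0.395  0.235] [ 0.34  -0.587  0.405]
```

View pics/base.png

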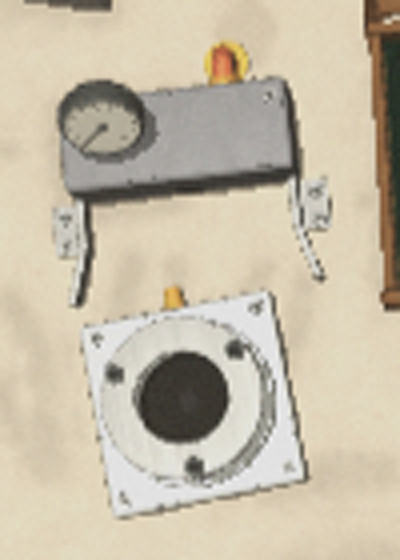

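The crop shows the base plate turned about 11° and the manifold about 6.5°, with the brass nozzle at (175,295) facing the port. Next I'll compute both frames exactly.

```bash
cat >> h.py <<'E'
def reg(X,u0,u1,v0,v1,zl,zh):
    m=np.zeros(X.shape[:2],bool); m[v0:v1,u0:u1]=1
    return X[m&(X[...,2]>zl)&(X[...,2]<zh)]
def frames(X,vman=(135,180),vbase=(150,262)):
    # manifold: front edge of top face -> line; base: ring circle + plate rectangle
    P=reg(X,205,285,*vman,.038,.050); 
    ys=np.linspace(P[:,1].min()+.01,P[:,1].max()-.01,14); F=[]
    for a,b in zip(ys[:-1],ys[1:]):
        q=P[(P[:,1]>=a)&(P[:,1]<b)]; F.append(q[q[:,0].argmin(),:2])
    F=np.array(F).astype(np.float32); vx,vy,x0,y0=cv2.fitLine(F,cv2.DIST_HUBER,0,.01,.01).ravel()
    if vy<0: vx,vy=-vx,-vy
    my=np.array([vx,vy]); mx=np.array([vy,-vx]); s=(P[:,:2]-[x0,y0])@my
    mo=np.array([x0,y0])+my*(s.min()+s.max())/2
    print('man o',mo.round(4),'yaw',np.degrees(np.arctan2(mx[1],mx[0])).round(2),'width',np.ptp(s).round(4),'resid',np.abs((F-[x0,y0])@mx).max().round(4))
    return mo,mx,my
E
python3 - <<'E'
from h import *
X=np.load('top.npz')['X']; mo,mx,my=frames(X)
R=reg(X,215,282,190,262,.045,.060); (c,r)=cv2.minEnclosingCircle(R[:,:2].astype(np.float32)); c=np.array(c)
P=reg(X,215,282,196,262,.008,.024); 
k=np.hypot(*(P[:,:2]-c).T)<.086; P=P[k]
mr=cv2.minAreaRect(P[:,:2].astype(np.float32)*1000); print('plate',np.round(mr,2) if 0 else mr)
for cc in (c,np.array(mr[0])/1000):
    d=cc-mo; print('centre',cc.round(4),'in man frame',(d@mx).round(4),(d@my).round(4))
E
```

```text
man o [0.6351 0.2442] yaw 6.54 width 0.1362 resid 0.0012
plate ((512.2884521484375, 238.96868896484375), (128.27589416503906, 116.7823486328125), 12.048308372497559)
centre [0.5064 0.2379] in man frame -0.1287 0.0084
centre [0.5123 0.239 ] in man frame -0.1226 0.0088
```

```bash
cat >> h.py <<'E'
from scipy.spatial.transform import Rotation as Rn
def todo(x,y,z,yaw):
    s=arm.observe(); R=Rn.from_euler('xyz',s['orientation'],degrees=True); T=Rn.from_euler('xyz',[180,0,yaw],degrees=True)
    d=np.array([x,y,z])-s['position']
    print('t',round(s['time_s'],2),'pos',s['position'].round(4),'rpy',s['orientation'].round(2),'F',s['wrist_force'].round(1),'w',round(s['width'],3),'gf',round(s['gripper_force'],1))
    print('turn units',((R.inv()*T).as_rotvec(degrees=True)/6).round(3),'shift now-axes',(R.inv().apply(d)/.06).round(3),'after turn',(T.inv().apply(d)/.06).round(3))
E
echo
```

Request:
send_rows(plan="0 0 0 0 0 -0.88 1;0 0 0 0 0 -0.88 1;0 0 0 0 0 -0.88 1;0 0 0 0 0 -0.88 1;0 0 0 0 0 -0.88 1;0 0 0 0 0 -0.88 1;0.3 0.7 0 0 0 0 1;0.3 0.7 0 0 0 0 1;0.3 0.7 0 0 0 0 1")

```text
time_s: 1.23
position: [0.264, 0.4049, 0.2308]
orientation: [180.0, 0.0, 12.1]
wrist_force: [0.7, 0.8, 0.1]
width: 0.998
gripper_force: 0.0
```

Request:
send_rows(plan="0.37 0.7 0 0 0 0 1;0.37 0.7 0 0 0 0 1;0.37 0.7 0 0 0 0 1;0.37 0.7 0 0 0 0 1;0.37 0.7 0 0 0 0 1;0 0 0 0 0 0 1;0 0 0 0 0 0 1")

```text
time_s: 2.1
position: [0.4158, 0.2242, 0.2309]
orientation: [180.0, 0.0, 12.1]
wrist_force: [-0.3, 0.1, -0.2]
width: 1.0
gripper_force: 0.0
```

```bash
python3 -c "
from h import *
todo(.4184,.2191,-.004,12.05)"
```

```text
t 2.1 pos [0.4158 0.2242 0.2309] rpy [1.800e+02 4.000e-02 1.205e+01] F [-0.3  0.1 -0.2] w 1.0 gf 0.0
turn units [0.    0.007 0.001] shift now-axes [0.027 0.091 3.915] after turn [0.024 0.091 3.916]
```

Request:
send_rows(plan="0.025 0.09 0.7 0 0 0 1;0 0 0.8 0 0 0 1;0 0 0.8 0 0 0 1;0 0 0.6 0 0 0 1;0 0 0.4 0 0 0 1;0 0 0.3 0 0 0 1;0 0 0.2 0 0 0 1;0 0 0.1 0 0 0 1;0 0 0 0 0 0 1")

```text
time_s: 3.22
position: [0.4186, 0.2196, -0.0026]
orientation: [180.0, -0.0, 12.1]
wrist_force: [0.3, 0.3, 0.0]
width: 0.997
gripper_force: 0.0
```

```bash
python3 - <<'E'
from h import *
todo(.4184,.2191,-.003,12.05)
im,d,c=snap('side'); cv2.imwrite('pics/s1.png',cv2.resize(im[130:260,190:350,::-1],None,fx=4,fy=4,interpolation=cv2.INTER_CUBIC))
E
```

```text
t 3.23 pos [ 0.4186  0.2196 -0.0026] rpy [180.    -0.    12.12] F [0.3 0.3 0. ] w 0.997 gf 0.0
turn units [ 0.    -0.001  0.012] shift now-axes [-0.005  0.007  0.006] after turn [-0.005  0.007  0.006]
```

View pics/s1.png

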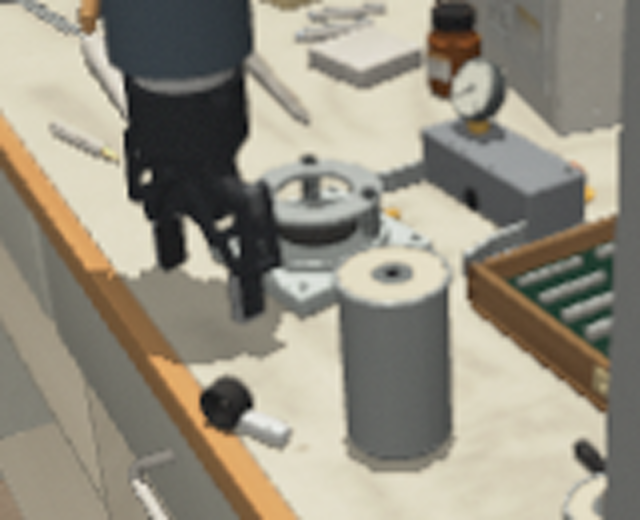

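The fingers are down astride the front face of the plate, with the crossed view showing the gripper body clear of the ring. Now I'll make contact.

Request:
send_rows(plan="0.08 0 0 0 0 0 1;0.08 0 0 0 0 0 1;0.08 0 0 0 0 0 1;0.05 0 0 0 0 0 1;0.03 0 0 0 0 0 1;0.03 0 0 0 0 0 1;0.03 0 0 0 0 0 1;0.03 0 0 0 0 0 1")

```text
time_s: 4.28
position: [0.441, 0.2236, -0.0031]
orientation: [180.0, 0.2, 12.0]
wrist_force: [-8.2, -0.7, 6.6]
width: 1.003
gripper_force: 4.4
```

```bash
cat >> h.py <<'E'
def basepose(tag,mo=np.array([.6351,.2442]),yaw=6.54):
    im,d,c=snap('top'); X=cloud(d,c); np.savez(tag+'.npz',im=im,d=d,X=X)
    R=reg(X,210,285,170,262,.049,.0585); R=R[np.hypot(R[:,0]-.54,R[:,1]-.238)<.09]
    # right/far ring arc may be partly hidden by the gripper: fit circle of known radius 47 mm by least squares on hull
    from scipy.optimize import least_squares
    h=cv2.convexHull(R[:,:2].astype(np.float32))[:,0]; 
    mx=np.array([np.cos(np.radians(yaw)),np.sin(np.radians(yaw))]); my=np.array([-mx[1],mx[0]])
    h=h[(h-R[:,:2].mean(0))@mx>0]   # far half only
    f=least_squares(lambda p:np.hypot(*(h-p).T)-.047,R[:,:2].mean(0),loss='soft_l1',f_scale=.001).x
    print('ring',f.round(4),'man frame mm',((f-mo)@mx*1e3).round(1),((f-mo)@my*1e3).round(1),'n',len(h))
    P=reg(X,205,285,165,262,.010,.022); P=P[(np.abs((P[:,:2]-f)@mx)<.07)&(np.abs((P[:,:2]-f)@my)<.068)]
    mr=cv2.minAreaRect(P[:,:2].astype(np.float32)*1000); print('plate',np.round(mr[0],1),np.round(mr[1],1),round(mr[2],2))
    return im,X
E
python3 - <<'E'
from h import *
todo(.4389,.2235,-.003,12.05)
basepose('b1')
E
```

```text
t 4.28 pos [ 0.441   0.2236 -0.0031] rpy [179.96   0.21  12.02] F [-8.2 -0.7  6.6] w 1.003 gf 4.4
turn units [ 0.007  0.035 -0.004] shift now-axes [-0.035 -0.005 -0.001] after turn [-0.035 -0.005 -0.001]
ring [0.506  0.2377] man frame mm -129.0 8.3 n 12
plate [516.9 241.7] [116.6 128.2] 6.87
```

```bash
python3 - <<'E'
from h import *
im,d,c=snap('side'); cv2.imwrite('pics/s2.png',cv2.resize(im[150:220,220:320,::-1],None,fx=7,fy=7,interpolation=cv2.INTER_CUBIC))
E
```

```text
(no output)
```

View pics/s2.png

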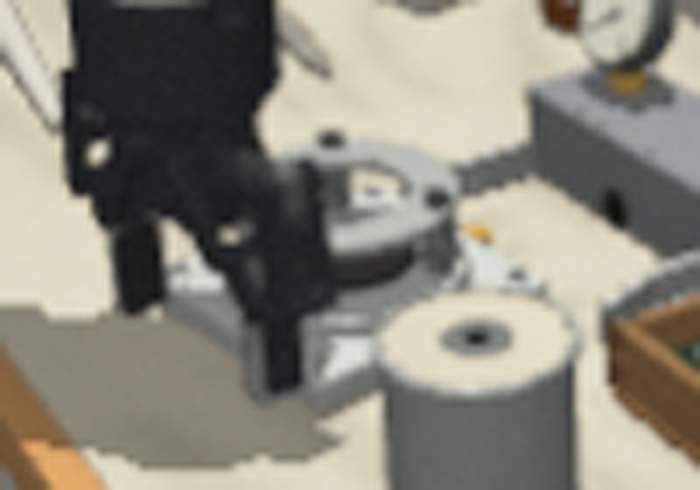

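Both fingers meet the plate squarely and the body clears the ring. I'll push on while turning the base towards the manifold's yaw.

Request:
send_rows(plan="0.059 0.007 -0.01 0 0 0.07 1;0.059 0.007 0 0 0 0.07 1;0.059 0.007 0 0 0 0.07 1;0.059 0.006 0 0 0 0.07 1;0.059 0.006 0 0 0 0.07 1;0.059 0.005 0 0 0 0.07 1;0.059 0.005 0 0 0 0.07 1;0.059 0.004 0 0 0 0.07 1;0.059 0.004 0 0 0 0.07 1;0 0 0 0 0 0 1")

```text
time_s: 5.62
position: [0.4751, 0.2271, -0.0021]
orientation: [180.0, -0.0, 8.3]
wrist_force: [-2.8, -1.6, -2.1]
width: 1.0
gripper_force: 1.2
```

```bash
python3 - <<'E'
from h import *
todo(.5114,.2300,-.003,6.54)
basepose('b2')
E
```

```text
t 5.62 pos [ 0.4751  0.2271 -0.0021] rpy [ 1.8e+02 -3.0e-02  8.3e+00] F [-2.8 -1.6 -2.1] w 1.0 gf 1.2
turn units [ 0.    -0.004  0.293] shift now-axes [0.606 0.04  0.016] after turn [0.607 0.022 0.016]
ring [0.5408 0.2373] man frame mm -94.5 3.9 n 13
plate [550.6 238.6] [120.  134.8] 6.13
```

Request:
send_rows(plan="0.055 0.008 0 0 0 0.058 1;0.055 0.008 0 0 0 0.058 1;0.055 0.007 0 0 0 0.058 1;0.055 0.007 0 0 0 0.058 1;0.055 0.006 0 0 0 0.058 1;0.055 0.005 0 0 0 0 1;0.055 0.005 0 0 0 0 1;0.055 0.005 0 0 0 0 1;0.05 0 0 0 0 0 1;0 0 0 0 0 0 1")

```text
time_s: 6.92
position: [0.5045, 0.2276, -0.002]
orientation: [180.0, -0.0, 6.6]
wrist_force: [-3.7, -0.8, 0.4]
width: 1.0
gripper_force: 1.9
```

```bash
python3 - <<'E'
from h import *
todo(.5114,.2300,-.003,6.54)
basepose('b3')
E
```

```text
t 6.92 pos [ 0.5045  0.2276 -0.002 ] rpy [ 1.7999e+02 -1.0000e-02  6.5600e+00] F [-3.7 -0.8  0.4] w 1.0 gf 1.9
turn units [ 0.002 -0.002  0.003] shift now-axes [ 0.118 -0.027  0.017] after turn [ 0.118 -0.027  0.017]
ring [0.57   0.2349] man frame mm -65.7 -1.8 n 8
plate [579.1 234.7] [118.  133.4] 8.28
```

Request:
send_rows(plan="0.03 -0.005 0 0 0 0 1;0.03 -0.005 0 0 0 0 1;0.03 -0.005 0 0 0 0 1;0.02 0 0 0 0 0 1;0.015 0 0 0 0 0 1;0.01 0 0 0 0 0 1;0 0 0 0 0 0 1")

```text
time_s: 7.85
position: [0.5106, 0.229, -0.0021]
orientation: [180.0, 0.2, 6.6]
wrist_force: [-10.0, -0.6, 5.6]
width: 1.001
gripper_force: 4.9
```

Request:
send_rows(plan="0.015 0 0 0 0 0 1;0.015 0 0 0 0 0 1;0.015 0 0 0 0 0 1;0 0 0 0 0 0 1")

```text
time_s: 8.35
position: [0.5108, 0.229, -0.0022]
orientation: [179.9, 0.4, 6.5]
wrist_force: [-19.9, -0.0, 12.8]
width: 1.0
gripper_force: 9.6
```

```bash
python3 - <<'E'
from h import *
todo(.5114,.2300,-.003,6.54)
basepose('b4')
E
```

```text
t 8.35 pos [ 0.5108  0.229  -0.0022] rpy [179.92   0.41   6.54] F [-19.9  -0.   12.8] w 1.0 gf 9.6
turn units [ 0.013  0.069 -0.001] shift now-axes [ 0.013 -0.016  0.013] after turn [ 0.012 -0.016  0.013]
ring [0.5761 0.2372] man frame mm -59.4 -0.2 n 12
plate [585.1 222.4] [114.1 114.5] 11.36
```

The base stopped firmly at 20 N. I'll back off and check.

Request:
send_rows(plan="-0.1 0 0 0 0 0 1;-0.4 0 0 0 0 0 1;-0.6 0 0 0 0 0 1;-0.6 0 0 0 0 0 1;0 0 -0.8 0 0 0 1;0 0 -1 0 0 0 1;0 0 -1 0 0 0 1;0 0 -1 0 0 0 1;-0.8 0 0 0 0 0 1;0 0 0 0 0 0 1")

```text
time_s: 9.65
position: [0.3656, 0.2132, 0.228]
orientation: [-179.8, -0.3, 6.6]
wrist_force: [1.4, 0.9, 0.8]
width: 0.998
gripper_force: 0.0
```

```bash
python3 - <<'E'
from h import *
todo(.4697,-.1815,.2,0)
im,X=basepose('b5'); mo,mx,my=frames(X)
R=reg(X,210,285,165,262,.050,.0595)
R=R[np.hypot(R[:,0]-.577,R[:,1]-.2375)<.05]; print('circ',cv2.minEnclosingCircle(R[:,:2].astype(np.float32)))
P=reg(X,205,290,165,262,.012,.022); P=P[np.abs((P[:,:2]-[.577,.2375])@my)<.05]; s=(P[:,:2]-mo)@mx
print('plate front edge',np.percentile(s,[0,1,3]).round(4),'rear',np.percentile(s,[97,99,100]).round(4))
for a in np.arange(-.05,.05,.02):
    q=P[np.abs((P[:,:2]-mo)@my-a-.01)<.01]; print(round(a+.01,3),(((q[:,:2]-mo)@mx).min()).round(4))
cv2.imwrite('pics/b5.png',cv2.resize(im[125:265,200:300,::-1],None,fx=4,fy=4,interpolation=cv2.INTER_CUBIC))
for n,b in(('small',(395,455,205,275,.075,.11)),('big',(300,380,205,280,.095,.13))):
    q=reg(X,*b); print(n,np.array(cv2.minEnclosingCircle(q[:,:2].astype(np.float32))[0]).round(4),len(q))
E
```

```text
t 9.65 pos [0.3656 0.2132 0.228 ] rpy [-179.77   -0.29    6.65] F [1.4 0.9 0.8] w 0.998 gf 0.0
turn units [-0.042 -0.047  1.108] shift now-axes [0.96  6.738 0.443] after turn [1.736 6.579 0.466]
ring [0.5763 0.2372] man frame mm -59.2 -0.2 n 14
plate [582.2 238.2] [126.9 135.6] 6.24
man o [0.6349 0.2437] yaw 7.15 width 0.1353 resid 0.0165
circ ((0.5773600339889526, 0.23751451075077057), 0.0469784177839756)
plate front edge [-0.1168 -0.116  -0.1153] rear [-0.0002  0.0003  0.001 ]
-0.04 -0.1165
-0.02 -0.1168
-0.0 -0.116
0.02 -0.1157
0.04 -0.1156
small [ 0.4698 -0.1816] 420
big [0.4607 0.0279] 728
```

View pics/b5.png

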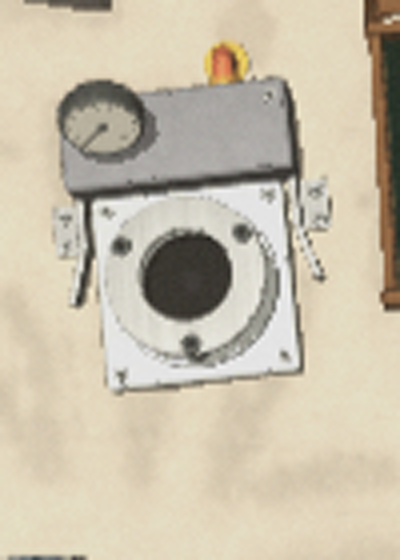

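The base is home: its ring centre is at (0.5774, 0.2375), within 0.1 mm of the docked value, and the picture shows the plate flush with the manifold. Next is the collared flask.

Request:
send_rows(plan="0.1 0.8 0 0 0 0 1;0.14 0.96 0 0 0 0 1;0.14 0.96 0 0 0 0 1;0.14 0.96 0 0 0 0 1;0.14 0.96 0 0 0 0 1;0.14 0.96 0 0 0 0 1;0.14 0.96 0 0 0 0 1;0 0.1 0.3 0 0 0 1;0 0 0.4 0 0 0 1;0 0 0 0 0 0 1")

```text
time_s: 10.95
position: [0.4672, -0.1785, 0.1822]
orientation: [-180.0, 0.2, 6.5]
wrist_force: [0.1, -0.7, 0.5]
width: 0.997
gripper_force: 0.0
```

```bash
python3 - <<'E'
from h import *
todo(.4699,-.1816,.042,6.6)
E
```

```text
t 10.95 pos [ 0.4672 -0.1785  0.1822] rpy [-179.99    0.19    6.52] F [ 0.1 -0.7  0.5] w 0.997 gf 0.0
turn units [-0.002  0.031 -0.014] shift now-axes [0.046 0.056 2.336] after turn [0.038 0.056 2.336]
```

Request:
send_rows(plan="0.04 0.056 0.1 0 0 0 1;0 0 0.6 0 0 0 1;0 0 0.6 0 0 0 1;0 0 0.5 0 0 0 1;0 0 0.35 0 0 0 1;0 0 0.18 0 0 0 1;0 0 0 0 0 0 1")

```text
time_s: 11.82
position: [0.4708, -0.1809, 0.0442]
orientation: [180.0, -0.0, 6.6]
wrist_force: [-0.6, -1.0, 0.2]
width: 1.002
gripper_force: 0.0
```

```bash
python3 - <<'E'
from h import *
todo(.4699,-.1816,.042,6.6)
E
```

```text
t 11.82 pos [ 0.4708 -0.1809  0.0442] rpy [179.98  -0.     6.6 ] F [-0.6 -1.   0.2] w 1.002 gf 0.0
turn units [ 0.003 -0.     0.001] shift now-axes [-0.016  0.01   0.037] after turn [-0.016  0.01   0.037]
```

Request:
send_rows(plan="-0.016 0.01 0.03 0 0 0 1;0 0 0 0 0 0 0.7;0 0 0 0 0 0 0.6;0 0 0 0 0 0 0.5;0 0 0 0 0 0 0.4;0 0 0 0 0 0 0.3;0 0 0 0 0 0 0.3;0 0 0 0 0 0 0.3", squeeze=80)

```text
time_s: 12.82
position: [0.4699, -0.1817, 0.0431]
orientation: [180.0, -0.1, 6.6]
wrist_force: [-1.4, 0.1, 5.4]
width: 0.566
gripper_force: 81.8
```

Request:
send_rows(plan="0 0 -0.1 0 0 0 0.3;0 0 -0.3 0 0 0 0.3;0 0 -0.5 0 0 0 0.3;0 0 -0.6 0 0 0 0.3;0 0 -0.5 0 0 0 0.3;0 0 -0.4 0 0 0 0.3;0 0 -0.2 0 0 0 0.3;0 0 0 0 0 0 0.3")

```text
time_s: 13.82
position: [0.4695, -0.1814, 0.1982]
orientation: [-180.0, -0.0, 6.6]
wrist_force: [0.2, -0.3, -3.2]
width: 0.566
gripper_force: 82.9
```

```bash
python3 - <<'E'
from h import *
todo(.5774,.2375,.195,6.54)
im,X=basepose('b6'); im,d,c=snap('side')
Y=cloud(d,c); q=reg(Y,320,345,150,290,.0,.3)
print('x')
cv2.imwrite('pics/s3.png',im[...,::-1])
E
```

```text
t 13.82 pos [ 0.4695 -0.1814  0.1982] rpy [-1.7998e+02 -3.0000e-02  6.5700e+00] F [ 0.2 -0.3 -3.2] w 0.566 gf 82.9
turn units [-0.004 -0.004  0.005] shift now-axes [ 2.585 -6.73   0.057] after turn [ 2.581 -6.731  0.054]
ring [0.5764 0.2373] man frame mm -59.1 -0.2 n 16
plate [580.3 237.5] [124.3 135.7] 6.88
x
```

View pics/s3.png

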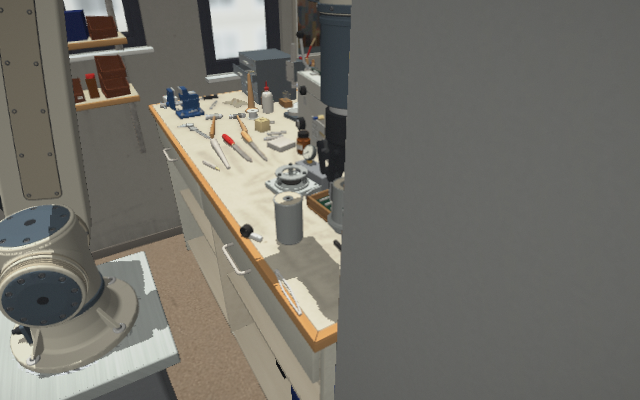

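The flask is held, since the load is 3.2 N, its own weight. It shows at (336,200), and the base and big flask are undisturbed. I'll carry it over.

Request:
send_rows(plan="0.15 -0.4 0 0 0 0 0.3;0.28 -0.73 0 0 0 0 0.3;0.28 -0.73 0 0 0 0 0.3;0.28 -0.73 0 0 0 0 0.3;0.28 -0.73 0 0 0 0 0.3;0.28 -0.73 0 0 0 0 0.3;0.28 -0.73 0 0 0 0 0.3;0.28 -0.73 0 0 0 0 0.3;0.28 -0.73 0 0 0 0 0.3;0.17 -0.44 0 0 0 0 0.3")

```text
time_s: 15.18
position: [0.5756, 0.2362, 0.196]
orientation: [179.9, 0.2, 6.7]
wrist_force: [-0.5, -0.6, -3.6]
width: 0.567
gripper_force: 83.4
```

Request:
send_rows(plan="0 0 0 0 0 0 0.3;0 0 0 0 0 0 0.3;0 0 0 0 0 0 0.3")

```text
time_s: 15.55
position: [0.5759, 0.2333, 0.1981]
orientation: [180.0, 0.0, 6.5]
wrist_force: [-0.6, -0.4, -2.9]
width: 0.567
gripper_force: 83.5
```

```bash
python3 - <<'E'
from h import *
todo(.5774,.2375,.1,6.54)
# flask in hand, from the side camera: outer edges at collar/shaft heights
im,d,c=snap('side'); X=cloud(d,c); np.savez('s4.npz',im=im,X=X)
m=(np.hypot(X[...,0]-.577,X[...,1]-.2375)<.06)&(X[...,2]>.07)&(X[...,2]<.26)
v,u=np.where(m); print(u.min(),u.max(),v.min(),v.max())
cv2.imwrite('pics/s4.png',cv2.resize(im[110:220,220:360,::-1],None,fx=5,fy=5,interpolation=cv2.INTER_CUBIC))
from scipy.optimize import least_squares
P=X[m]
for z0 in np.arange(.14,.2,.005):
    q=P[np.abs(P[:,2]-z0)<.0025]
    if len(q)>4:
        f=least_squares(lambda p:np.hypot(*(q[:,:2]-p[:2]).T)-p[2],[.577,.2375,.025]).x
        g=least_squares(lambda p:np.hypot(*(q[:,:2]-p).T)-.025,[.577,.2375]).x
        print(z0.round(3),len(q),f.round(4),g.round(4))
E
```

```text
t 15.55 pos [0.5759 0.2333 0.1981] rpy [1.7998e+02 3.0000e-02 6.5300e+00] F [-0.6 -0.4 -2.9] w 0.567 gf 83.5
turn units [ 0.003  0.006 -0.002] shift now-axes [ 0.033 -0.067  1.635] after turn [ 0.032 -0.067  1.635]
273 304 98 142
0.155 11 [0.5761 0.2289 0.0199] [0.5782 0.2344]
0.16 27 [0.5764 0.2292 0.0214] [0.5781 0.2332]
0.165 21 [0.5758 0.2281 0.0214] [0.5776 0.2317]
0.17 20 [0.5781 0.2324 0.0318] [0.5744 0.2256]
0.175 86 [0.5777 0.2317 0.0283] [0.5761 0.2284]
0.18 30 [0.5767 0.2293 0.0221] [0.5784 0.2323]
0.185 34 [0.577  0.2296 0.0222] [0.5787 0.2326]
0.19 28 [0.5762 0.2284 0.0218] [0.5778 0.2319]
0.195 32 [0.5775 0.2313 0.0236] [0.5782 0.2327]
```

View pics/s4.png

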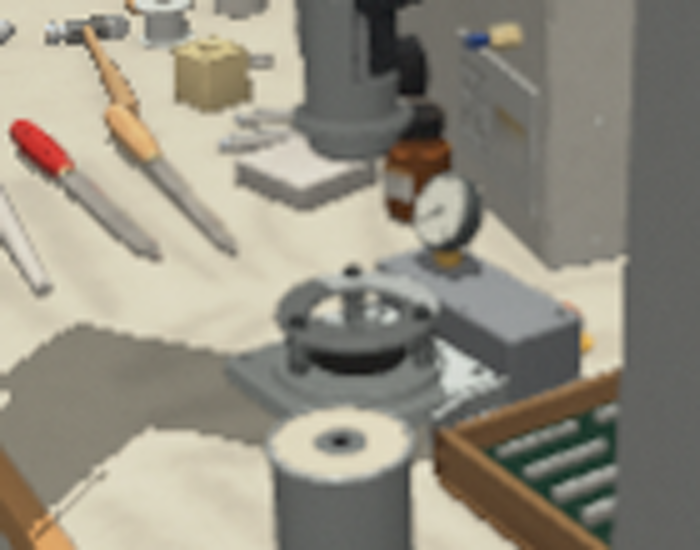

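The flask hangs upright over the base, with its collar at crop (350,135) and the ring at (360,300). I'll compare the two in the same side view so the camera's bias cancels.

```bash
python3 - <<'E'
from h import *
X=np.load('s4.npz')['X']
q=X[(np.hypot(X[...,0]-.577,X[...,1]-.2375)<.055)&(X[...,2]>.0535)&(X[...,2]<.0585)]
h=cv2.minEnclosingCircle(q[:,:2].astype(np.float32)); print('ring side',h,len(q))
E
```

```text
ring side ((0.5766842365264893, 0.23658698797225952), 0.048145439475774765) 243
```

Request:
send_rows(plan="0.025 -0.067 0.3 0 0 0 0.3;0 0 0.5 0 0 0 0.3;0 0 0.3 0 0 0 0.3;0 0 0.15 0 0 0 0.3;0 0 0 0 0 0 0.3;0 0 0 0 0 0 0.3")

```text
time_s: 16.35
position: [0.5778, 0.2385, 0.1245]
orientation: [-180.0, -0.1, 6.6]
wrist_force: [-0.2, 0.1, -2.8]
width: 0.564
gripper_force: 83.4
```

```bash
python3 - <<'E'
from h import *
todo(.5774,.2375,.071,6.54)
im,d,c=snap('side'); X=cloud(d,c)
from scipy.optimize import least_squares
P=X[(np.hypot(X[...,0]-.577,X[...,1]-.2375)<.045)]
for z0 in np.arange(.06,.16,.005):
    q=P[np.abs(P[:,2]-z0)<.0025]
    if len(q)>8:
        g=least_squares(lambda p:np.hypot(*(q[:,:2]-p).T)-.025,[.577,.2375]).x
        h=least_squares(lambda p:np.hypot(*(q[:,:2]-p).T)-.033,[.577,.2375]);print(z0.round(3),len(q),g.round(4),h.x.round(4))
E
```

```text
t 16.35 pos [0.5778 0.2385 0.1245] rpy [-1.7996e+02 -1.1000e-01  6.5700e+00] F [-0.2  0.1 -2.8] w 0.564 gf 83.4
turn units [-0.006 -0.019  0.006] shift now-axes [-0.011  0.017  0.892] after turn [-0.009  0.016  0.892]
0.06 126 [0.5748 0.2344] [0.576  0.2355]
0.085 14 [0.5798 0.2414] [0.5828 0.2496]
0.09 27 [0.5799 0.2388] [0.5849 0.2462]
0.095 9 [0.5789 0.238 ] [0.5814 0.2465]
0.1 33 [0.5761 0.2309] [0.5799 0.239 ]
0.105 77 [0.5786 0.2359] [0.5818 0.2446]
0.11 28 [0.5792 0.2397] [0.584  0.2475]
0.115 28 [0.5796 0.2393] [0.5833 0.2477]
0.12 30 [0.5799 0.2391] [0.5842 0.2472]
0.125 24 [0.5812 0.2385] [0.5873 0.2451]
0.13 24 [0.5828 0.2352] [0.5896 0.241 ]
0.135 27 [0.5823 0.2343] [0.5905 0.2378]
0.14 29 [0.5833 0.2315] [0.591  0.2359]
0.145 33 [0.5829 0.2304] [0.5903 0.2352]
0.15 28 [0.5829 0.2314] [0.5897 0.2367]
0.155 30 [0.5841 0.2288] [0.5913 0.2341]
```

Request:
send_rows(plan="-0.009 0.017 0.15 0 0 0 0.3;0 0 0.15 0 0 0 0.3;0 0 0.05 0 0 0 0.3;0 0 0.05 0 0 0 0.3;0 0 0.05 0 0 0 0.3;0 0 0.05 0 0 0 0.3;0 0 0 0 0 0 0.3")

```text
time_s: 17.27
position: [0.5766, 0.2372, 0.093]
orientation: [180.0, 0.0, 6.6]
wrist_force: [0.2, -0.4, -3.3]
width: 0.565
gripper_force: 83.4
```

```bash
python3 - <<'E'
from h import *
todo(.5774,.2375,.071,6.54); print(arm.observe()['wrist_torque'].round(2))
E
```

```text
t 17.27 pos [0.5766 0.2372 0.093 ] rpy [1.7999e+02 2.0000e-02 6.5700e+00] F [ 0.2 -0.4 -3.3] w 0.565 gf 83.4
turn units [0.002 0.004 0.006] shift now-axes [ 0.013 -0.003  0.367] after turn [ 0.013 -0.003  0.367]
[-0.04 -0.05 -0.01]
```

The foot has passed into the ring without touching it. I'll continue down to the collar and start the spring.

Request:
send_rows(plan="0.01 0 0.04 0 0 0 0.3;0 0 0.04 0 0 0 0.3;0 0 0.04 0 0 0 0.3;0 0 0.04 0 0 0 0.3;0 0 0.04 0 0 0 0.3;0 0 0.03 0 0 0 0.3;0 0 0.03 0 0 0 0.3;0 0 0 0 0 0 0.3", squeeze=110)

```text
time_s: 18.27
position: [0.5775, 0.2374, 0.0786]
orientation: [-180.0, -0.0, 6.6]
wrist_force: [-4.2, -0.7, 5.8]
width: 0.558
gripper_force: 114.1
```

Request:
send_rows(plan="0 0 0.02 0 0 0 0.3;0 0 0.02 0 0 0 0.3;0 0 0.02 0 0 0 0.3;0 0 0 0 0 0 0.3")

```text
time_s: 18.77
position: [0.5776, 0.2374, 0.0755]
orientation: [-180.0, -0.1, 6.6]
wrist_force: [-6.1, -1.6, 8.2]
width: 0.565
gripper_force: 114.3
```

Request:
send_rows(plan="-0.008 0 0.02 0 0 0 0.3;0 0 0.02 0 0 0 0.3;0 0 0.02 0 0 0 0.3;0 0 0.02 0 0 0 0.3;0 0 0 0 0 0 0.3")

```text
time_s: 19.4
position: [0.5776, 0.2374, 0.0722]
orientation: [-180.0, -0.2, 6.6]
wrist_force: [-6.8, -3.0, 15.1]
width: 0.564
gripper_force: 115.3
```

Request:
send_rows(plan="0 0 0.015 0 0 0 0.3;0 0 0.015 0 0 0 0.3;0 0 0 0 0 0 0.3")

```text
time_s: 19.77
position: [0.5777, 0.2374, 0.0721]
orientation: [-180.0, -0.2, 6.6]
wrist_force: [-9.9, -3.5, 23.6]
width: 0.568
gripper_force: 116.1
```

Request:
send_rows(plan="-0.012 0 0 0 0 0 0.3;0 0 0 0 0 0 0.3;0 0 0 0 0 0 0.3;0 0 0 0 0 0 0.3")

```text
time_s: 20.27
position: [0.5776, 0.2374, 0.0721]
orientation: [-180.0, -0.3, 6.6]
wrist_force: [-8.0, -2.6, 21.7]
width: 0.559
gripper_force: 115.7
```

```bash
python3 - <<'E'
from h import *
todo(.5774,.2375,.072,6.54); print(arm.observe()['wrist_torque'].round(2))
im,d,c=snap('side'); X=cloud(d,c)
cv2.imwrite('pics/s5.png',cv2.resize(im[110:220,220:360,::-1],None,fx=5,fy=5,interpolation=cv2.INTER_CUBIC))
q=X[(np.hypot(X[...,0]-.577,X[...,1]-.2375)<.046)&(X[...,2]<.056)&(X[...,2]>.038)]; print(np.histogram(q[:,2],np.arange(.038,.057,.002)))
im,d,c=snap('top'); X=cloud(d,c); q=reg(X,315,362,222,268,.09,.13); print('big',cv2.minEnclosingCircle(q[:,:2].astype(np.float32)))
mx=np.array([np.cos(.1141),np.sin(.1141)]); my=np.array([-mx[1],mx[0]]); mo=np.array([.6351,.2442])
P=reg(X,205,290,165,262,.012,.022)
for a in np.arange(-.05,.05,.02):
    q=P[np.abs((P[:,:2]-mo)@my-a-.01)<.01]; print(round(a+.01,3),(((q[:,:2]-mo)@mx).min()).round(4) if len(q) else None)
E
```

```text
t 20.27 pos [0.5776 0.2374 0.0721] rpy [-179.97   -0.31    6.64] F [-8.  -2.6 21.7] w 0.559 gf 115.7
turn units [-0.005 -0.051  0.017] shift now-axes [-0.004 -0.003  0.002] after turn [-0.004 -0.003  0.002]
[-0.73  3.26  0.07]
(array([ 5,  5, 15, 80, 48, 21, 45, 24, 10]), array([0.038, 0.04 , 0.042, 0.044, 0.046, 0.048, 0.05 , 0.052, 0.054,
       0.056]))
big ((0.4608370363712311, 0.027985762804746628), 0.033287614583969116)
-0.04 -0.1166
-0.02 -0.1165
-0.0 -0.1167
0.02 -0.1167
0.04 -0.1168
```

View pics/s5.png

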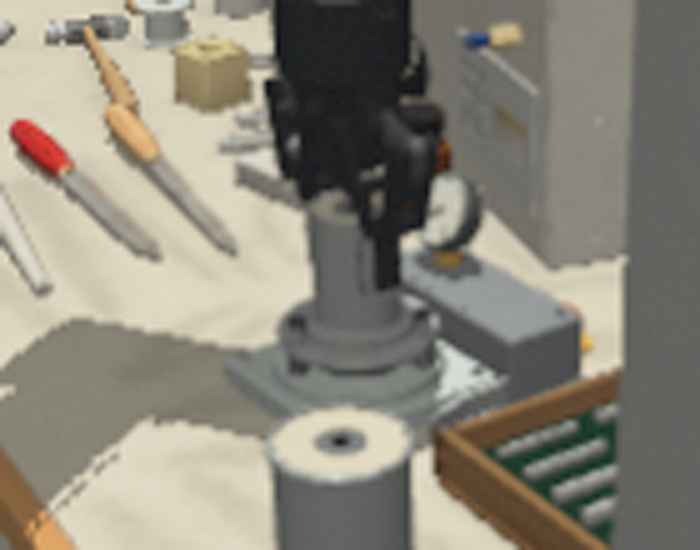

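The ring top is now about 12 mm down and the flask is upright with its foot on the pad at about 25 N. The base is still home and the big flask has not moved. Handing in.

```bash
python3 -c "
from cell import job
print(job.job_done())"
```

```text
the job is handed in; nothing more can be done
None
```

The base is docked flush against the manifold, the collared flask is upright in the ring and still held down on the pad at about 25 N, and the big flask has not moved; I handed the job in at about 20 s, and no verdict was returned.

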